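# Load the bottle tray into the bench shaker

### The job

Load the tray of lacquer bottles into the bench shaker: set it on the loading sill, nose first, then slide it in by its pull tab, as far as the floating platform gives and on against the sprung back plate, until its tail drops down behind the sill, so that it sits flat on the deck and cannot walk out. Feel your way and do not ram it against the stop, keep every bottle standing in its hole, and leave the things lying round about alone.

Things in the scene. Friction and masses are not known exactly. Their poses are not given: they have to be found in the camera images.
- shaker: Bench shaker, fixed: grey base 276 x 164 mm, white louvred hood 160 wide, open towards the robot. Origin on the table, under the middle of its platform's stroke; x runs inwards, the way the tray goes in, y to the left, z up. Hood: front face at x = -30 mm, opening 140 wide, roof from z 176 to 186, back wall at x = 130. The platform inside floats along x.
- platform: The shaker's tray platform: flat deck, top 40 mm above this origin, from x = -80.5 inwards, with the loading sill in front of it. Same axes as the shaker; origin on the table right below the centre of a seated tray. It floats 8 mm either way along x between end stops, starts anywhere in that, yields to a push or drag of about 1 N and stays where it is left.
- sill (a point): Middle of the back edge of the level loading sill, platform x = -80.5, z = 47 mm, moves with the platform. The sill runs 69.5 mm out from here; behind this square edge the deck lies 7 mm lower. Guide walls beside it: 128 mm apart, 15 mm high, outer ends flared 65 to 84 mm out from here. From 21 to 45 mm inwards of here they taper to 124 mm apart and stay so (2 mm free each side of the tray).
- mouth (a point): Middle of the hood opening at sill height, shaker x = -30, z = 47 mm (same axes). Opening 140 mm wide between its edges, 129 high above this point.
- back_plate: Sprung rubber-faced plate at the back of the platform, 90 wide x 22 tall, that the tray's nose meets; its frame coincides with the platform's when it is out, face at x = 76 mm. It yields 10 mm inwards to a hard stop, spring 0.7 N per mm (7 N at the stop). A tray resting against the sill edge holds it 4 mm in; the tray's tail clears the edge from about 5 mm on.
- tray_handle (a point): Centre of the black grip on the tray's overhead handle: bar 56 long (along x), 14 thick (y), 22 tall, nearly over the loaded tray's centre of mass; handle posts at x = -42 and +42 mm. Axes: x towards the tray's nose (goes in first), z up. In mm from here: tray underside z -108, nose end x +75, tail end x -85, bottle tops z -31. The tray starts on the table, right of the shaker.
- tray_nose (a point): Middle of the tray's nose end at its underside (same axes). The tray: punched aluminium, 160 long x 120 wide, sides 21 high, smooth flat underside, 0.28 kg (may differ by 30 %), with six bottles of 34 g.
- tray_tab (a point): Centre of the black upright pull tab on the tray's tail: plate 36 long (along the tray's x), 12 thick (y), 50 tall, from 9 to 59 mm above the underside; this point is 36 mm above the underside, 107 mm behind the handle point, 22 mm out from the tail end. Same axes.
- pen_2: Marker pen, 17 x 135 mm, a bystander; origin at its underside.
- label_roll: White label roll, 68 mm across, 26 high, a bystander; origin at its underside.
- tape: Roll of masking tape, 103 mm across, 25 high, a bystander; origin at its underside.
- vial_0: Small lacquer bottle, 27 mm across, 74 tall, loose, upright in the tray's tail right square hole (hole 29 mm); origin at the centre of its foot, 3 mm above the tray's underside.
- vial_1: Small lacquer bottle, 27 mm across, 74 tall, loose, upright in the tray's tail left square hole (hole 29 mm); origin at the centre of its foot, 3 mm above the tray's underside.
- vial_2: Small lacquer bottle, 27 mm across, 74 tall, loose, upright in the tray's middle right square hole (hole 29 mm); origin at the centre of its foot, 3 mm above the tray's underside.
- vial_3: Small lacquer bottle, 27 mm across, 74 tall, loose, upright in the tray's middle left square hole (hole 29 mm); origin at the centre of its foot, 3 mm above the tray's underside.
- vial_4: Small lacquer bottle, 27 mm across, 74 tall, loose, upright in the tray's nose right square hole (hole 29 mm); origin at the centre of its foot, 3 mm above the tray's underside.
- vial_5: Small lacquer bottle, 27 mm across, 74 tall, loose, upright in the tray's nose left square hole (hole 29 mm); origin at the centre of its foot, 3 mm above the tray's underside.
There are look-alikes about, which are no part of the job. What is shaped like the vial_1 but yellow is not meant.

How it is judged:
On the way:
1. the tray has its nose in the shaker's opening, low between the guides, with all its bottles standing in it (x of tray_handle in the frame of platform above -0.118 m and y of tray_handle in the frame of platform between -0.008 and 0.008 m and z of tray_handle in the frame of platform below 0.163 m and angle between each of vial_0, vial_1, vial_2, vial_3, vial_4, vial_5's own z axis and vertical below 0.15 rad and z of each of vial_0, vial_1, vial_2, vial_3, vial_4, vial_5 in the frame of tray_handle below -0.092 m and horizontal distance between each of vial_0, vial_1, vial_2, vial_3, vial_4, vial_5 and tray_handle below 0.085 m), for 0.2 s.
At the end, for the whole second after the job is handed in: The tray lies flat on the platform's deck, tail behind the sill edge (2.5 mm outwards to 7.5 mm inwards of it, 3 mm in height, 4 mm sideways, 0.03 rad of tilt, 0.05 rad of turn); all six bottles stand upright (0.15 rad) in their holes; all at rest (x of tray_handle in the frame of platform between 0.0025 and 0.0125 m and y of tray_handle in the frame of platform between -0.004 and 0.004 m and z of tray_handle in the frame of platform between 0.145 and 0.151 m and z of tray_tab in the frame of platform between 0.073 and 0.079 m and angle between tray_handle's own z axis and vertical below 0.03 rad and angle between the x axis of tray_handle and the x axis of platform, either way round below 0.05 rad and angle between each of vial_0, vial_1, vial_2, vial_3, vial_4, vial_5's own z axis and vertical below 0.15 rad and z of each of vial_0, vial_1, vial_2, vial_3, vial_4, vial_5 in the frame of tray_handle below -0.092 m and horizontal distance between each of vial_0, vial_1, vial_2, vial_3, vial_4, vial_5 and tray_handle below 0.085 m and linear speed of each of vial_0, vial_1, vial_2, vial_3, vial_4, vial_5 below 0.02 m/s); the robot touches nothing.
It fails at once if the tray is rammed home: it presses on the back plate with more than 25 N (contact force between anything else and back_plate above 25 N).
It fails at once if a bottle tips over (angle between any of vial_0, vial_1, vial_2, vial_3, vial_4, vial_5's own z axis and vertical above 0.6 rad).
It fails at once if a bystander (pen, label roll, tape) is moved by more than 3 cm (distance of any of pen_2, label_roll, tape from where it was at the start of the episode above 0.03 m).
It also fails if it takes over 72 s, if anything falls off the work surface, if the arm or the gripper's body presses on something with over 40 N, if the wrist force passes 120 N, or if a joint passes its speed limit or range.

### The arm

A 7-joint arm with a two-finger parallel gripper is mounted at the origin on a cart in front of the work surface, level with it; the furniture and walls round the work are solid. World frame = base frame: x ahead of the robot, y to its left, z up, the work surface at z = 0. Lengths are in m, angles in rad, forces in N, time in s.
With the tool pointing down it reaches from about 0.4 to 0.85 m from the base axis. Payload 4.5 kg.
Tool frame: the origin (TCP) lies on the centre line of the jaws, within the pads' length; the fingertips stand 17 mm ahead of it and the grasp point (between the pads) lies 2 mm behind it (r.tip_reach is the distance from the TCP to the fingertips, in m); z points along the fingers, y is the line along which they close (so a half turn about z gives the same grasp; the last joint's range is limited). The gripper opens to 88 mm and grips with 3 to 60 N. Pads are 18 mm wide; open, the fingers measure 123 mm over their backs; the gripper's body (75 mm by 187 mm) begins 45 mm behind the grasp point.
Start: joints at [1.148, 0.689, -0.195, 1.565, 0.157, 0.902, -0.215], TCP at [0.276, -0.561, 0.256] pointing down, gripper open.
Joint ranges: [-3.01, 3.01], [-0.46, 2.08], [-1.47, 1.51], [0.13, 2.56], [-1, 4.14], [0.04, 2.09], [-2.66, 2.66]. Speed limits (rad/s): [2.57, 2.57, 3.14, 3.14, 3.14, 3.14, 3.14].

### API

Orientations are given as a unit quaternion [x, y, z, w].
In Python, from plant import r gives the robot as it stands.
- The arm moves only by the tool step_arm, never from a script. Its argument "steps" is a list of rows, each a list of 7 numbers: the shift along the tool's x, y, z in cm, then the turn, a rotation vector about the tool's x, y, z in degrees, then the gripper's target within -1 to 1 (shut at 1, half-way at 0, fully open at -1). A call has 1 to 8 rows; each row shifts and turns the commanded pose from where the row before left it, along the tool's axes as they then stand; what a row does not reach is not made up. A row lasts 1/8 s, in which the tool goes at most 62.5 mm and 10.7 degrees, less where a joint would pass 70% of its speed; a pose out of reach is approached as far as the arm can. A call with a gripper value outside its range is refused whole. The fingers move at their own pace and stop on an object; "force" is the grip in N (left out, the last holds). Time passes only in rows, so rows that do not move let the fingers close. It gives the time, the measured TCP pose, the force, the opening and the grip force at its end, in the units of the state.
- r.get_state(): the state, without advancing time (a new reading comes with each control period).
- r.snapshot(name): name is "side" or "top"; returns a dict with "pixels" (400x640x3 uint8, red, green, blue), "fx", "fy", "cx", "cy" (pixels), "cam_to_world" (4x4, takes a point from camera to world coordinates). Camera axes: x right, y down, z forward; pixel columns grow to the right and rows downward; lengths in m; the calibration is good to about 2 mm. A picture is of the moment at which its call begins. There is no depth.
- r.finish_job(): hands the job in; it is judged then, once.
The state is a dict: "clock": time; "q": joint angles; "qd": joint speeds; "joint_torque": joint torques, N m; "tool_pos": TCP position; "eef_rot": TCP orientation; "contact_force": force on the tool from outside, world axes, zero at the start; "moment": the same for the moment, N m; "opening": opening from 0.0 (shut) to 1.0 (fully open); "finger_force": force on a finger pad.
Only numpy, scipy, OpenCV 4.12 (cv2) and the standard library are available. Lean on these libraries where they do the work, as an engineer would, in place of code of your own. Each camera call takes 0.05 s, during which the arm holds its last target. There are 200 camera calls.

## Working session

There is one attempt and no reset: what is moved stays moved. The work goes in short steps, Python scripts to look and compute and a tool call to move; the robot and the scene stay as the last step left them, time stands still between calls to the robot, and variables do not carry over. Pictures are saved under pics/ and viewed, at most 10 in all, crops included, and the job is handed in when it is done.

Besides the shell and the picture viewer there is one more tool, called after ">>>" by a JSON object that holds its "api" and its "payload". step_arm: Moves the arm, as the interface text tells. Its arguments: {"type":"object","properties":{"steps":{"type":"array","items":{"type":"array","items":{"type":"number"}}},"force":{"type":"number"}},"required":["steps"]}

```bash
mkdir -p pics; cat > h.py <<'E'
import numpy as np, cv2, json
from plant import r
def snap(name, fn=None):
    s=r.snapshot(name)
    np.savez('%s.npz'%name, **{k:np.array(s[k]) for k in ('fx','fy','cx','cy','cam_to_world')})
    if fn: cv2.imwrite('pics/'+fn, cv2.cvtColor(s['pixels'],cv2.COLOR_RGB2BGR))
    return s
def ray(name,u,v):
    c=np.load('%s.npz'%name); T=c['cam_to_world']
    d=T[:3,:3]@np.array([(u-c['cx'])/c['fx'],(v-c['cy'])/c['fy'],1]); return T[:3,3],d
def atz(name,u,v,z):
    o,d=ray(name,u,v); return o+d*(z-o[2])/d[2]
def proj(name,p):
    c=np.load('%s.npz'%name); T=c['cam_to_world']
    q=T[:3,:3].T@(np.array(p)-T[:3,3]); return c['fx']*q[0]/q[2]+c['cx'],c['fy']*q[1]/q[2]+c['cy']
def crop(name,fn,x0,y0,x1,y1,k):
    s=snap(name); p=cv2.cvtColor(s['pixels'],cv2.COLOR_RGB2BGR)[y0:y1,x0:x1]
    cv2.imwrite('pics/'+fn, cv2.resize(p,None,fx=k,fy=k,interpolation=cv2.INTER_CUBIC))
E
python3 - <<'E'
from h import *
for n in('top','side'):
    snap(n,n+'0.png'); T=np.load(n+'.npz')['cam_to_world']; print(n,T.round(3).tolist(), np.load(n+'.npz')['fx'])
s=r.get_state(); print(s['tool_pos'],s['eef_rot'],s['contact_force'],s['opening'],s['clock'])
E
```

```text
top [[-0.022, -0.985, 0.17, 0.317], [-1.0, 0.023, 0.004, -0.05], [-0.007, -0.17, -0.985, 1.232], [0.0, 0.0, 0.0, 1.0]] 383.0286222076893
side [[0.906, -0.176, 0.386, -0.048], [-0.424, -0.353, 0.834, -1.247], [-0.01, -0.919, -0.394, 0.655], [0.0, 0.0, 0.0, 1.0]] 488.5300217515022
[ 0.27540993 -0.5604617   0.25501472] [ 9.74020372e-01  2.26458988e-01 -2.26612068e-04 -7.68883129e-04] [ 0.27002515 -0.47873968  0.5527628 ] 0.9971060074309009 0.1
```

View pics/top0.png

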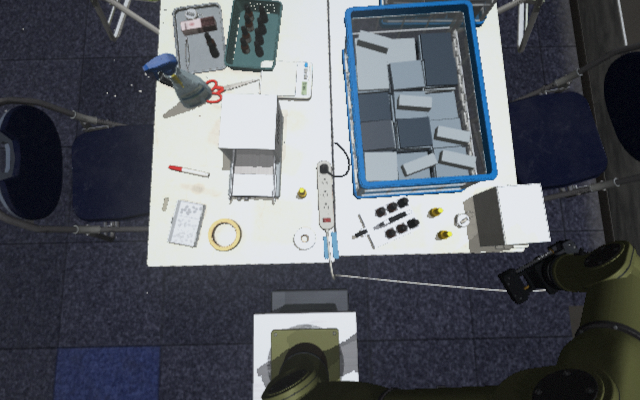

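View pics/side0.png

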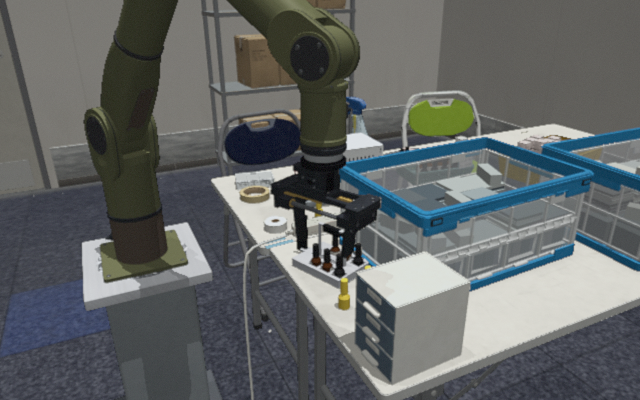

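Top view: the shaker's hood is near (248,120) and its sill near (255,195). The tray, with six dark bottles, is at about (390,222), with the handle line through it and the tab probably near (360,235). The look-alikes are the yellow bottles at (302,191), (435,211) and (444,235). The ones I want are the dark bottles in the tray. A closer crop will check that choice.

```bash
python3 - <<'E'
from h import *
s=snap('top'); p=cv2.cvtColor(s['pixels'],cv2.COLOR_RGB2BGR)
f=lambda x0,y0,x1,y1,k:cv2.resize(p[y0:y1,x0:x1],None,fx=k,fy=k,interpolation=cv2.INTER_CUBIC)
cv2.imwrite('pics/a.png',f(335,185,475,260,5.7))
cv2.imwrite('pics/b.png',f(200,80,310,210,4.6))
E
```

```text
(no output)
```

View pics/a.png

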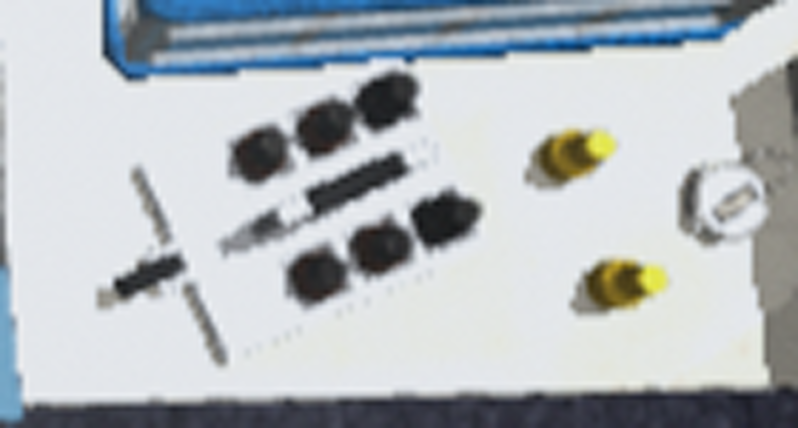

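View pics/b.png

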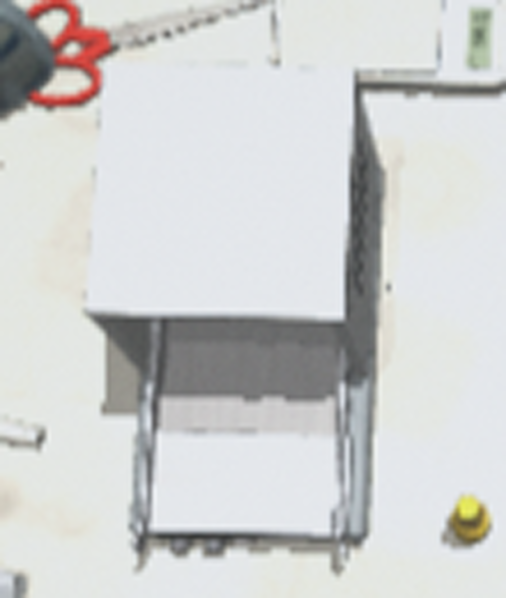

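The crop confirms the tray: its black grip runs from (310,200) to (405,160) and its tab from (118,288) to (183,262). The nose points away from the tab, to the image right. In the shaker crop the roof front edge runs (85,312) to (345,318), and the sill's back edge is at about row 433, between columns 157 and 333.

```bash
python3 - <<'E'
from h import *
A=lambda u,v,z:atz('top',335+u/5.7,185+v/5.7,z)
B=lambda u,v,z:atz('top',200+u/4.6,80+v/4.6,z)
pr=lambda *a:print(*[x.round(4) if hasattr(x,'round') else x for x in a])
g1,g2=A(310,200,.119),A(405,160,.119); pr('grip',g1,g2,(g1+g2)/2,np.linalg.norm(g1-g2))
t1,t2=A(118,288,.059),A(183,262,.059); pr('tab',t1,t2,(t1+t2)/2,np.linalg.norm(t1-t2))
g=(g1+g2)/2;t=(t1+t2)/2; d=(g-t)[:2]; pr('d',np.linalg.norm(d),np.degrees(np.arctan2(d[1],d[0])))
tl=A(138,168,.021),A(222,362,.021); pr('tail corners',*tl,np.linalg.norm(tl[0]-tl[1]), sum(tl)/2)
h=B(87,312,.186),B(346,318,.186),B(355,68,.186),B(103,65,.186); pr('hood',*h,np.linalg.norm(h[0]-h[1]),np.linalg.norm(h[1]-h[2]))
s=B(157,432,.047),B(333,436,.047); pr('sillback',*s)
f=B(150,533,.047),B(333,533,.047); pr('sillfront',*f)
gl=B(150,535,.062),B(158,320,.062),B(340,540,.062),B(342,350,.062); pr('guides',*gl)
q=r.get_state()['eef_rot']
from scipy.spatial.transform import Rotation as R
print(R.from_quat(q).as_matrix().round(3))
E
```

```text
grip [ 0.4185 -0.2564  0.119 ] [ 0.4379 -0.306   0.119 ] [ 0.4282 -0.2812  0.119 ] 0.0533
tab [ 0.3792 -0.1625  0.059 ] [ 0.3923 -0.1978  0.059 ] [ 0.3858 -0.1802  0.059 ] 0.0376
d 0.1096 -67.2197
tail corners [ 0.4474 -0.1799  0.021 ] [ 0.3396 -0.2216  0.021 ] 0.1155 [ 0.3935 -0.2007  0.021 ]
hood [0.6282 0.2271 0.186 ] [0.6205 0.0675 0.186 ] [0.7834 0.0612 0.186 ] [0.7895 0.2204 0.186 ] 0.1598 0.1631
sillback [0.5827 0.2137 0.047 ] [0.577  0.0923 0.047 ]
sillfront [0.5123 0.2174 0.047 ] [0.5094 0.0925 0.047 ]
guides [0.5084 0.214  0.062 ] [0.6582 0.2108 0.062 ] [0.5021 0.086  0.062 ] [0.6338 0.0842 0.062 ]
[[ 0.897  0.441 -0.001]
 [ 0.441 -0.897  0.001]
 [-0.    -0.001 -1.   ]]
```

```bash
python3 - <<'E'
from h import *
def tri(a,b):
    o1,d1=ray('top',*a);o2,d2=ray('side',*b)
    k=np.linalg.lstsq(np.stack([d1,-d2],1),o2-o1,rcond=None)[0]
    p,q=o1+k[0]*d1,o2+k[1]*d2; return ((p+q)/2).round(3),np.linalg.norm(p-q).round(4)
print('rimL',tri((357,193),(342,165)),'rimR',tri((496,180),(428,216)))
print('box',tri((471,250),(357,292)),tri((550,240),(420,322)))
E
```

```text
rimL (array([ 0.5  , -0.162,  0.225]), np.float64(0.0357)) rimR (array([ 0.515, -0.529,  0.23 ]), np.float64(0.0148))
box (array([ 0.349, -0.509,  0.084]), np.float64(0.0462)) (array([ 0.364, -0.709,  0.142]), np.float64(0.0314))
```

>>> {"api": "step_arm", "payload": {"steps": [[0,0,-3,0,0,-10,-1],[0,0,-4,0,0,-10,-1],[0,0,-3,0,0,-10,-1]], "force": 20}}

```text
clock: 0.52
tool_pos: [0.2757, -0.561, 0.3571]
eef_rot: [0.881, 0.473, -0.0, 0.0]
contact_force: [0.9, 0.0, -0.2]
opening: 0.996
finger_force: 0.0
```

```bash
python3 - <<'E'
from h import *
for z in (.15,.2,.225,.25):
    print(z,atz('top',358,198.2,z).round(3),atz('top',400,196.5,z).round(3),atz('top',450,194.8,z).round(3))
p=atz('top',0,0,0)
# side projections of candidate rim front-left corner, front-right
for z in (.15,.2,.225,.25):
    print(z,[np.round(proj('side',atz('top',u,v,z)),0) for u,v in((355,197),(497,182))])
s=snap('side'); pp=cv2.cvtColor(s['pixels'],cv2.COLOR_RGB2BGR)
cv2.imwrite('pics/c.png',cv2.resize(pp[140:320,240:480],None,fx=3.3,fy=3.3,interpolation=cv2.INTER_CUBIC))
E
```

```text
0.15 [ 0.48  -0.165  0.15 ] [ 0.482 -0.285  0.15 ] [ 0.484 -0.427  0.15 ]
0.2 [ 0.473 -0.159  0.2  ] [ 0.475 -0.274  0.2  ] [ 0.476 -0.41   0.2  ]
0.225 [ 0.469 -0.157  0.225] [ 0.471 -0.268  0.225] [ 0.472 -0.401  0.225]
0.25 [ 0.465 -0.154  0.25 ] [ 0.467 -0.263  0.25 ] [ 0.469 -0.392  0.25 ]
0.15 [array([329., 193.]), array([433., 259.])]
0.2 [array([326., 175.]), array([424., 233.])]
0.225 [array([324., 166.]), array([420., 220.])]
0.25 [array([322., 157.]), array([415., 207.])]
```

View pics/c.png

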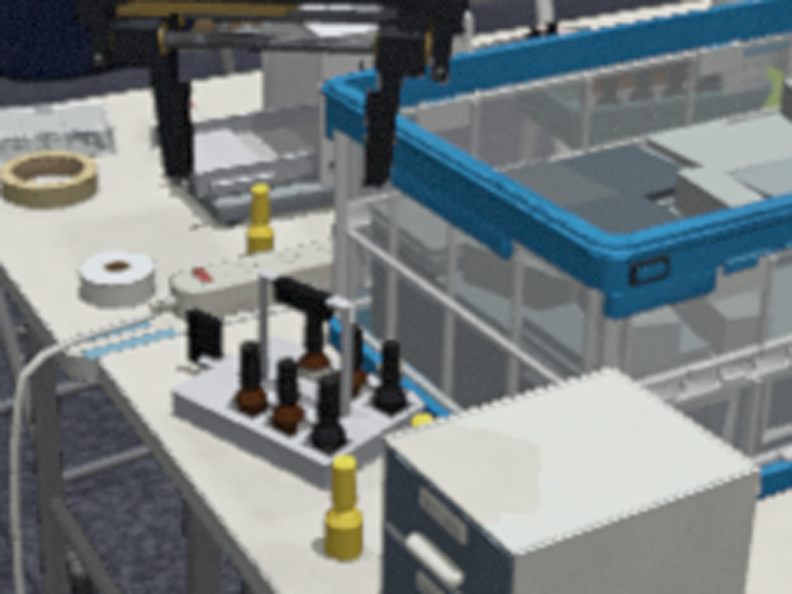

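The side crop shows the basket's rim close behind the tray, at about z 0.2, where it may obstruct the wide gripper body. I'll measure the rim's front edge properly.

```bash
python3 - <<'E'
from h import *
t=r.snapshot('top')['pixels'].astype(int); s=r.snapshot('side')['pixels'].astype(int)
print('top u=385'); print([(v,*t[v,385]) for v in range(180,202)])
lab=lambda p: p[...,2]-p[...,0]>60
for u in (365,385,420,450): 
    vs=np.where(lab(t[150:205,u]))[0]+150; print(u,vs.tolist())
# side: outer rim: blue rows per column
for u in (345,360,375,390,405,420):
    vs=np.where(lab(s[140:300,u]))[0]+140; print('side',u,vs.tolist())
# for z candidates: project top rim pts into side
for z in (.18,.2,.22,.24):
    print(z,[np.round(proj('side',atz('top',u,v,z)),0).tolist() for u,v in((365,190),(450,185),(450,190))],atz('top',385,190,z).round(3))
print([atz('top',u,v,0).round(3).tolist() for u,v in((345,256),(400,255),(450,254),(333,230),(330,195))])
E
```

```text
top u=385
[(180, np.int64(131), np.int64(155), np.int64(176)), (181, np.int64(62), np.int64(124), np.int64(181)), (182, np.int64(48), np.int64(124), np.int64(194)), (183, np.int64(45), np.int64(123), np.int64(193)), (184, np.int64(46), np.int64(119), np.int64(186)), (185, np.int64(46), np.int64(108), np.int64(168)), (186, np.int64(43), np.int64(94), np.int64(145)), (187, np.int64(48), np.int64(87), np.int64(121)), (188, np.int64(122), np.int64(143), np.int64(160)), (189, np.int64(174), np.int64(186), np.int64(197)), (190, np.int64(138), np.int64(151), np.int64(166)), (191, np.int64(65), np.int64(93), np.int64(116)), (192, np.int64(97), np.int64(120), np.int64(137)), (193, np.int64(164), np.int64(175), np.int64(186)), (194, np.int64(144), np.int64(167), np.int64(188)), (195, np.int64(64), np.int64(125), np.int64(178)), (196, np.int64(45), np.int64(96), np.int64(147)), (197, np.int64(177), np.int64(186), np.int64(187)), (198, np.int64(228), np.int64(231), np.int64(230)), (199, np.int64(226), np.int64(230), np.int64(232)), (200, np.int64(227), np.int64(231), np.int64(234)), (201, np.int
[... 813 characters left out ...]
, 156, 157, 158, 159, 160, 161, 162, 200, 201, 202, 203, 204, 205, 206, 207, 208, 209, 210, 211, 212, 213, 214, 215, 216, 217]
side 420 [149, 150, 151, 152, 153, 154, 155, 156, 157, 158, 159, 208, 209, 210, 211, 212, 213, 214, 215, 216, 217, 218, 219, 220, 221, 222, 223, 224, 225, 226]
0.18 [[338.0, 185.0], [390.0, 219.0], [384.0, 220.0]] [ 0.497 -0.237  0.18 ]
0.2 [[337.0, 177.0], [387.0, 210.0], [382.0, 211.0]] [ 0.494 -0.234  0.2  ]
0.22 [[335.0, 170.0], [385.0, 201.0], [379.0, 202.0]] [ 0.49 -0.23  0.22]
0.24 [[333.0, 163.0], [382.0, 192.0], [377.0, 193.0]] [ 0.487 -0.227  0.24 ]
[[0.319, -0.132, 0.0], [0.318, -0.306, 0.0], [0.318, -0.464, 0.0], [0.402, -0.096, 0.0], [0.516, -0.09, 0.0]]
```

The rim's front edge is at about x 0.50, z 0.22. A 187 mm wide gripper body on the handle would reach x≈0.53 at the tray's present heading of -67°, so it would hit the rim. The plan is to grip the tab, swivel the tray on the table to a heading of -90°, which moves the handle to x≈0.385, and then lift by the handle.

>>> {"api": "step_arm", "payload": {"steps": [[0,0,0,0,0,-10,-1],[0,0,0,0,0,-10,-1],[0,0,0,0,0,-10,-1],[0,0,0,0,0,-10,-1],[0,0,0,0,0,-10,-1],[0,0,0,0,0,-7,-1]], "force": 50}}

```text
clock: 1.42
tool_pos: [0.2751, -0.5602, 0.3536]
eef_rot: [0.55, 0.835, 0.001, -0.002]
contact_force: [0.7, -0.6, -0.5]
opening: 1.0
finger_force: 0.0
```

```bash
cat >> h.py <<'E'
from scipy.spatial.transform import Rotation as R
def to(p):
    s=r.get_state(); M=R.from_quat(s['eef_rot']).as_matrix(); d=np.array(p)-s['tool_pos']
    print('tcp',np.round(s['tool_pos'],4),'headx',np.degrees(np.arctan2(M[1,0],M[0,0])).round(2),'tilt',np.degrees(np.arccos(-M[2,2])).round(2),'tool cm',(M.T@d*100).round(2),'F',np.round(s['contact_force'],2),'t',s['clock'])
E
python3 -c "
from h import *
to([.3863,-.181,.2]); print(r.get_state()['q'])"
```

```text
tcp [ 0.2751 -0.5602  0.3536] headx 113.32 tilt 0.2 tool cm [30.37 25.23 15.45] F [ 0.68 -0.58 -0.47] t 1.425
[ 1.37252158  0.64787373 -0.62950511  1.41635467  0.38944538  1.20661832
  1.10680183]
```

>>> {"api": "step_arm", "payload": {"steps": [[2,1.7,0,0,0,0,-1],[4,3.3,0,0,0,0,-1],[4.5,3.7,0,0,0,0,-1],[4.5,3.7,0,0,0,0,-1],[4.5,3.7,3,0,0,0,-1],[4.5,3.7,4.2,0,0,0,-1],[4,3.4,4.2,0,0,0,-1],[2.4,2,4,0,0,0,-1]]}}

```text
clock: 2.42
tool_pos: [0.3832, -0.1932, 0.2097]
eef_rot: [0.551, 0.835, 0.0, -0.001]
contact_force: [-0.1, -0.9, 0.4]
opening: 1.003
finger_force: 0.0
```

```bash
python3 -c "
from h import *
to([.3863,-.181,.04]); print(proj('top',[.3863,-.181,.059]))
crop('top','d.png',330,170,470,262,5.7)"
```

```text
tcp [ 0.3832 -0.1932  0.2097] headx 113.15 tilt 0.13 tool cm [ 0.96  0.77 16.97] F [-0.08 -0.91  0.4 ] t 2.425
(np.float64(361.6682369008709), np.float64(233.05978796051053))
```

View pics/d.png

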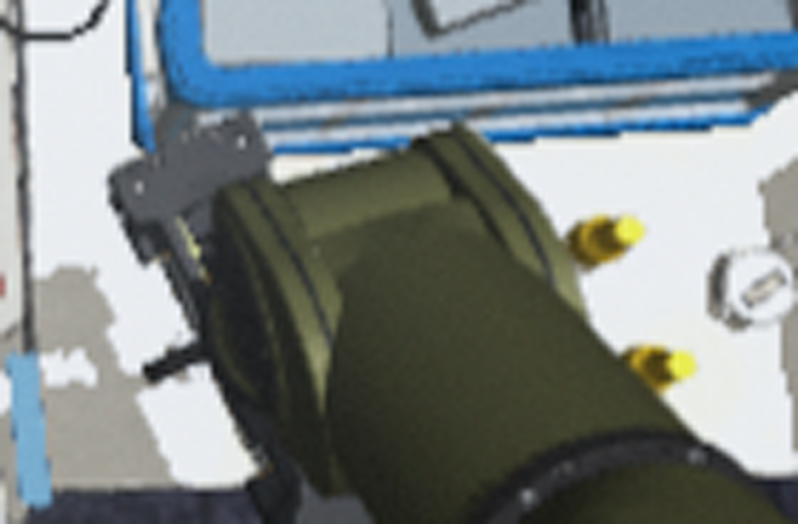

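The arm hides the tray. The gripper body's end, near (240,120), sits just in front of the rim, as I worked out. I'll let it settle and then go down.

>>> {"api": "step_arm", "payload": {"steps": [[0.5,0,1,0,0,0,-1],[0,0,3,0,0,0,-1],[0,0,3,0,0,0,-1],[0,0,1,0,0,0,-1],[0,0,0,0,0,0,-1]]}}

```text
clock: 3.1
tool_pos: [0.3814, -0.1916, 0.1314]
eef_rot: [0.551, 0.834, -0.0, -0.0]
contact_force: [-0.2, 0.2, -0.4]
opening: 0.998
finger_force: 0.0
```

```bash
python3 -c "
from h import *
to([.3843,-.1764,.04])
crop('side','e.png',250,170,410,290,5)"
```

```text
tcp [ 0.3814 -0.1916  0.1314] headx 113.08 tilt 0.06 tool cm [1.29 0.88 9.14] F [-0.19  0.15 -0.43] t 3.1
```

View pics/e.png

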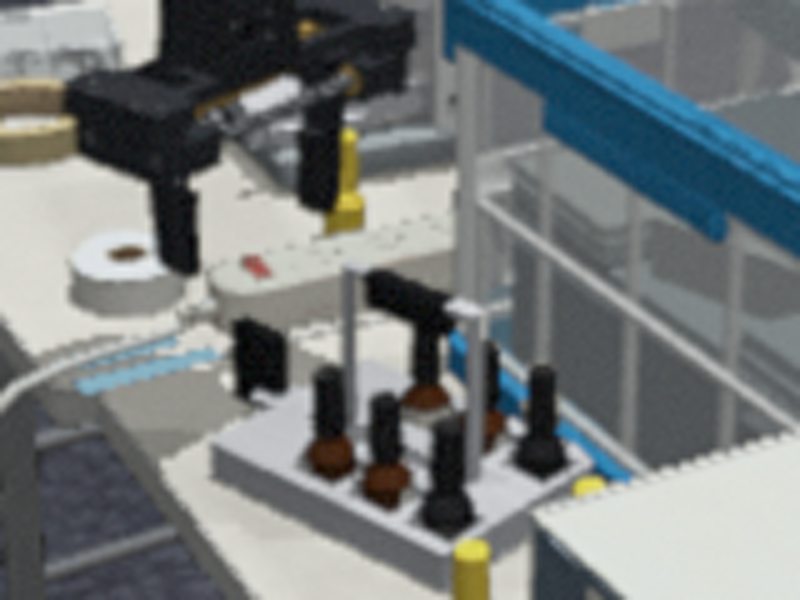

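The side crop shows the gripper above and behind the tab; the tab's centre is at crop (260,358), which is side pixel (302,241.6). The handle is clear. I'll check that against the estimate from the top view.

```bash
python3 -c "
from h import *
print(proj('side',[.3863,-.181,.036]), 'tab meas 302,241.6')
print(proj('side',[.4282,-.2812,.108]), 'grip meas', 250+408/5, 170+302/5)
print([np.round(atz('side',302,241.6,.036),4), np.round(atz('side',331.6,230.4,.108),4)])"
```

```text
(np.float64(300.36280918351605), np.float64(241.78542123304166)) tab meas 302,241.6
(np.float64(331.1126886754349), np.float64(229.77291206160805)) grip meas 331.6 230.4
[array([ 0.3906, -0.182 ,  0.036 ]), array([ 0.4278, -0.2848,  0.108 ])]
```

>>> {"api": "step_arm", "payload": {"steps": [[1.3,0.9,0,0,0,0,-1],[0,0,1,0,0,0,-1],[0,0,1,0,0,0,-1]]}}

```text
clock: 3.52
tool_pos: [0.3858, -0.176, 0.1124]
eef_rot: [0.551, 0.834, 0.0, 0.001]
contact_force: [-0.2, -0.1, 0.7]
opening: 0.999
finger_force: 0.0
```

>>> {"api": "step_arm", "payload": {"steps": [[0,0,2.2,0,0,0,-1],[0,0,2.5,0,0,0,-1],[0,0,2,0,0,0,-1],[0,0,0.5,0,0,0,-1],[0,0,0,0,0,0,-1]]}}

```text
clock: 4.15
tool_pos: [0.3841, -0.1779, 0.0598]
eef_rot: [0.551, 0.835, -0.004, -0.003]
contact_force: [-0.1, -0.0, 1.2]
opening: 0.998
finger_force: 0.0
```

>>> {"api": "step_arm", "payload": {"steps": [[0,0,1,0,0,0,-1],[0,0,0,0,0,0,-1]]}}

```text
clock: 4.4
tool_pos: [0.3837, -0.1777, 0.0497]
eef_rot: [0.551, 0.835, -0.004, -0.004]
contact_force: [-1.3, -0.1, -0.5]
opening: 0.999
finger_force: 0.0
```

```bash
python3 -c "
from h import *
to([.3843,-.1764,.04]); print(r.get_state()['q'].round(3))"
```

```text
tcp [ 0.3837 -0.1777  0.0497] headx 113.19 tilt 0.6 tool cm [0.09 0.11 0.97] F [-1.34 -0.07 -0.47] t 4.4
[ 0.432  0.885 -0.181  2.289  1.677  0.146 -0.957]
```

>>> {"api": "step_arm", "payload": {"steps": [[0,0.1,0.8,0,0,0,-1],[0,0,0,0,0,0,1],[0,0,0,0,0,0,1],[0,0,0,0,0,0,1],[0,0,0,0,0,0,1],[0,0,0,0,0,0,1]], "force": 45}}

```text
clock: 5.15
tool_pos: [0.3842, -0.177, 0.0414]
eef_rot: [0.55, 0.835, -0.004, -0.004]
contact_force: [0.4, -0.5, -0.6]
opening: 0.458
finger_force: 0.0
```

>>> {"api": "step_arm", "payload": {"steps": [[0,0,0,0,0,0,1],[0,0,0,0,0,0,1],[0,0,0,0,0,0,1],[0,0,0,0,0,0,1]]}}

```text
clock: 5.65
tool_pos: [0.3845, -0.1768, 0.0413]
eef_rot: [0.55, 0.835, -0.004, -0.004]
contact_force: [0.2, 1.0, -0.8]
opening: 0.132
finger_force: 45.0
```

>>> {"api": "step_arm", "payload": {"steps": [[0,0,0,0,0,2,1],[0,0,0,0,0,4,1],[0,0,0,0,0,4,1],[0,0,0,0,0,4,1],[0,0,0,0,0,4,1],[0,0,0,0,0,4,1],[0,0,0,0,0,2,1],[0,0,0,0,0,0,1]]}}

```text
clock: 6.65
tool_pos: [0.3844, -0.177, 0.0413]
eef_rot: [0.712, 0.702, -0.005, -0.003]
contact_force: [2.3, 1.1, -2.2]
opening: 0.131
finger_force: 45.0
```

>>> {"api": "step_arm", "payload": {"steps": [[0,0,0,0,0,0,-1],[0,0,0,0,0,0,-1],[0,0,-2,0,0,0,-1],[0,0,-4,0,0,0,-1],[0,0,-4,0,0,0,-1],[0,0,-4,0,0,0,-1],[0,0,-3,0,0,0,-1],[0,0,0,0,0,0,-1]]}}

```text
clock: 7.65
tool_pos: [0.3866, -0.1787, 0.1957]
eef_rot: [0.713, 0.702, -0.007, 0.001]
contact_force: [-0.2, -0.2, -0.4]
opening: 0.998
finger_force: 0.0
```

```bash
python3 -c "
from h import *
to([.384,-.289,.125])
crop('top','f.png',310,160,450,262,5.7)
crop('side','g.png',250,150,410,270,5)"
```

```text
tcp [ 0.3866 -0.1787  0.1957] headx 89.12 tilt 0.8 tool cm [-10.96  -0.03   7.19] F [-0.18 -0.22 -0.43] t 7.65
```

View pics/g.png

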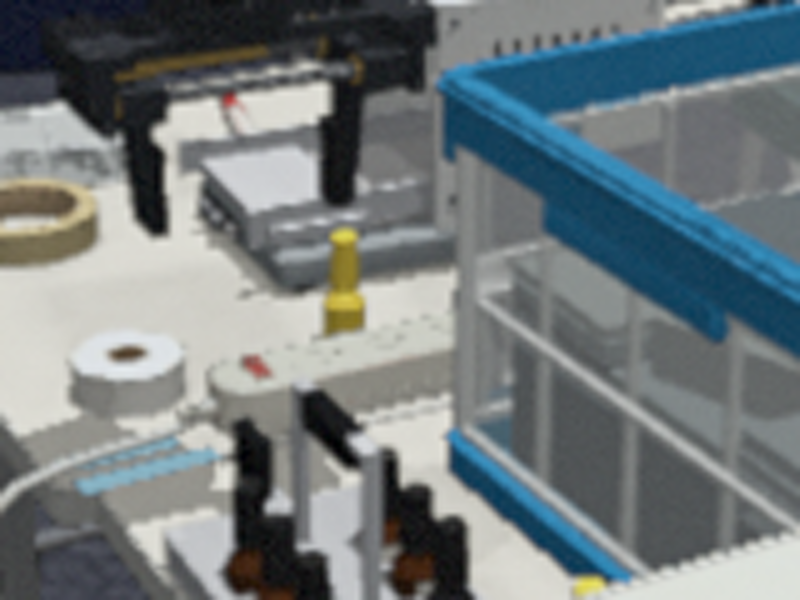

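```bash
python3 -c "
from h import *
print(proj('side',[.3827,-.2898,.108]), 'grip meas 316.4 235.6', atz('side',316.4,235.6,.108).round(4))
for x in (.028,-.028): print(proj('side',[.3827,-.2898+x,.119]))
to([.3827,-.288,.2])"
```

```text
(np.float64(315.79623600624296), np.float64(234.99907670110608)) grip meas 316.4 235.6 [ 0.3827 -0.2933  0.108 ]
(np.float64(310.98039852291157), np.float64(226.27104928461188))
(np.float64(320.6796479409244), np.float64(235.78634576776807))
tcp [ 0.3855 -0.1785  0.1939] headx 89.15 tilt 0.93 tool cm [-10.96  -0.12  -0.5 ] F [-0.46 -0.17 -0.39] t 7.75
```

>>> {"api": "step_arm", "payload": {"steps": [[-2,0,0,0,0,0,-1],[-4,0,0,0,0,0,-1],[-3.5,0,0,0,0,0,-1],[-1.7,0,0,0,0,0,-1],[0,0,0,0,0,0,-1],[0,0,0,0,0,0,-1]]}}

```text
clock: 8.5
tool_pos: [0.3843, -0.2888, 0.1946]
eef_rot: [0.712, 0.703, -0.008, -0.002]
contact_force: [-0.4, -0.0, -0.2]
opening: 1.0
finger_force: 0.0
```

```bash
cat >> h.py <<'E'
def lev(head=None):
    M=R.from_quat(r.get_state()['eef_rot']).as_matrix()
    h=np.arctan2(M[1,0],M[0,0]) if head is None else np.radians(head)
    D=np.array([[np.cos(h),np.sin(h),0],[np.sin(h),-np.cos(h),0],[0,0,-1]])
    print('levelling rotvec deg',np.degrees(R.from_matrix(M.T@D).as_rotvec()).round(2))
E
python3 -c "
from h import *
to([.3827,-.2905,.106]);lev()"
```

```text
tcp [ 0.3843 -0.2888  0.1946] headx 89.28 tilt 0.89 tool cm [-0.1  -0.04  8.86] F [-0.4  -0.02 -0.17] t 8.5
levelling rotvec deg [-0.76  0.46 -0.  ]
```

>>> {"api": "step_arm", "payload": {"steps": [[0,0,2,-0.8,0.5,0,-1],[0,0,2.8,0,0,0,-1],[-0.1,0,2.5,0,0,0,-1],[0,0,1.5,0,0,0,-1],[0,0,0,0,0,0,-1],[0,0,0,0,0,0,0]], "force": 45}}

```text
clock: 9.25
tool_pos: [0.3849, -0.2907, 0.1078]
eef_rot: [0.712, 0.703, 0.001, 0.001]
contact_force: [-0.3, 1.0, 0.4]
opening: 0.917
finger_force: 0.0
```

```bash
python3 -c "
from h import *
to([.3827,-.2905,.106]);lev()"
```

```text
tcp [ 0.3849 -0.2907  0.1078] headx 89.26 tilt 0.15 tool cm [ 0.02 -0.23  0.18] F [-0.33  0.98  0.43] t 9.25
levelling rotvec deg [0.15 0.03 0.  ]
```

>>> {"api": "step_arm", "payload": {"steps": [[0,-0.2,0.1,0,0,0,0],[0,0,0,0,0,0,1],[0,0,0,0,0,0,1],[0,0,0,0,0,0,1],[0,0,0,0,0,0,1],[0,0,0,0,0,0,1],[0,0,0,0,0,0,1],[0,0,0,0,0,0,1]]}}

```text
clock: 10.25
tool_pos: [0.3829, -0.2914, 0.1063]
eef_rot: [0.712, 0.702, 0.001, 0.001]
contact_force: [1.3, 0.3, -2.7]
opening: 0.154
finger_force: 45.0
```

>>> {"api": "step_arm", "payload": {"steps": [[0,0,0,0,0,0,1],[0,0,-0.5,0,0,0,1],[0,0,-1,0,0,0,1],[0,0,-2,0,0,0,1],[0,0,-2,0,0,0,1],[0,0,-2,0,0,0,1],[0,0,-1,0,0,0,1],[0,0,0,0,0,0,1]]}}

```text
clock: 11.25
tool_pos: [0.3822, -0.2915, 0.1919]
eef_rot: [0.712, 0.702, 0.0, 0.001]
contact_force: [-0.3, -0.9, -5.8]
opening: 0.149
finger_force: 45.0
```

```bash
python3 -c "
from h import *
to([.3827,-.2905,.106]);lev();print(r.get_state()['moment'],r.get_state()['q'].round(2))"
```

```text
tcp [ 0.3822 -0.2915  0.1919] headx 89.17 tilt 0.17 tool cm [0.11 0.02 8.59] F [-0.31 -0.9  -5.84] t 11.25
levelling rotvec deg [0.16 0.07 0.  ]
[-0.08525557 -0.10312833 -0.05351802] [ 0.98  0.69 -0.69  2.04  0.72  0.66 -0.2 ]
```

The tray is up, with a weight of about 5.8 N. Before the carry I'll take one close crop of the sill for the sideways fit, raising and turning the tray in the same step.

```bash
python3 -c "
from h import *
crop('top','i.png',215,140,295,206,9)"
```

```text
(no output)
```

View pics/i.png

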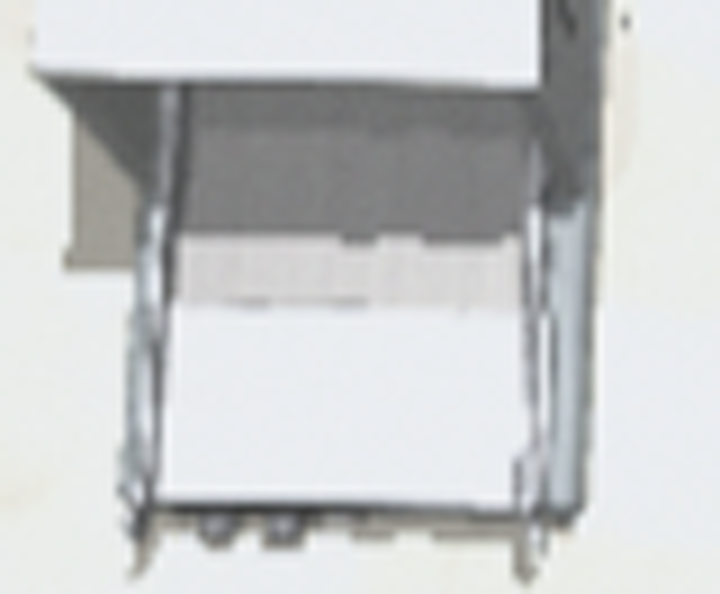

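>>> {"api": "step_arm", "payload": {"steps": [[0,0,-1.5,0,0,-2,1],[0,0,-2,0,0,-4,1],[0,0,-1,0,0,-6,1],[0,0,0,0,0,-7,1],[0,0,0,0,0,-7,1],[0,0,0,0,0,-7,1],[0,0,0,0,0,-7,1],[0,0,0,0,0,-7,1]]}}

```text
clock: 12.3
tool_pos: [0.3814, -0.2911, 0.2353]
eef_rot: [0.371, 0.929, 0.0, -0.0]
contact_force: [0.2, -0.4, -5.6]
opening: 0.152
finger_force: 45.0
```

>>> {"api": "step_arm", "payload": {"steps": [[0,0,0,0,0,-7,1],[0,0,0,0,0,-7,1],[0,0,0,0,0,-7,1],[0,0,0,0,0,-7,1],[0,0,0,0,0,-6,1],[0,0,0,0,0,-4,1],[0,0,0,0,0,-3.4,1],[0,0,0,0,0,0,1]]}}

```text
clock: 13.3
tool_pos: [0.3816, -0.2912, 0.2353]
eef_rot: [0.021, 1.0, 0.0, 0.0]
contact_force: [0.6, 0.5, -5.7]
opening: 0.15
finger_force: 45.0
```

```bash
python3 -c "
from h import *
to([.50,.151,.24]);lev(177.55);print(r.get_state()['q'].round(2))
B=lambda u,v,z:atz('top',215+u/9,140+v/9,z).round(4)
np.set_printoptions(suppress=True)
print(B(0,0,.047),B(720,590,.047))"
```

```text
tcp [ 0.3816 -0.2912  0.2353] headx 177.55 tilt 0.03 tool cm [-9.95 44.68 -0.45] F [ 0.63  0.49 -5.69] t 13.3
levelling rotvec deg [0.02 0.01 0.  ]
[ 1.23  0.78 -1.17  1.99  0.88  1.    1.14]
[0.6959 0.277  0.047 ] [0.4771 0.0219 0.047 ]
```

The close crop shows the sill between about (158,500) and (178,303) on the left, where the guide's inner face meets the sill. On the right the guide's top inner edge runs from about (517,460) to (524,300). The sill's back edge is at row ~306 and its front edge at row ~504.

```bash
python3 -c "
from h import *
B=lambda u,v,z:atz('top',215+u/9,140+v/9,z).round(4)
h=np.radians(-2.45); ex=np.array([np.cos(h),np.sin(h)]); ey=np.array([-ex[1],ex[0]])
o=np.array([.6544,.146])
f=lambda n,p:print(n,p,'shaker frame',((p[:2]-o)@ex).round(4),((p[:2]-o)@ey).round(4))
f('Lbot',B(178,303,.047));f('Lbot',B(158,500,.047));f('Rtop',B(522,300,.062));f('Rtop',B(517,450,.062))
f('back',B(350,306,.047));f('front',B(340,504,.047));f('roofL',B(33,70,.186));f('roofR',B(541,83,.186))
f('Lguide tip',B(135,575,.047));f('Rguide tip',B(525,580,.047))
# left base corner, grey base outer front-left
f('baseL',B(68,268,.03))
to([.50,.1535,.235])
"
```

```text
Lbot [0.5834 0.2116 0.047 ] shaker frame -0.0737 0.0625
Lbot [0.5133 0.2176 0.047 ] shaker frame -0.144 0.0655
Rtop [0.5783 0.0886 0.062 ] shaker frame -0.0736 -0.0606
Rtop [0.5254 0.0905 0.062 ] shaker frame -0.1265 -0.061
back [0.5809 0.151  0.047 ] shaker frame -0.0736 0.0019
front [0.5104 0.1541 0.047 ] shaker frame -0.1442 0.0019
roofL [0.6283 0.2278 0.186 ] shaker frame -0.0296 0.0806
roofR [0.6202 0.0678 0.186 ] shaker frame -0.0308 -0.0796
Lguide tip [0.487  0.2252 0.047 ] shaker frame -0.1706 0.072
Rguide tip [0.4822 0.0896 0.047 ] shaker frame -0.1696 -0.0637
baseL [0.601 0.255 0.03 ] shaker frame -0.058 0.1066
tcp [ 0.3816 -0.2912  0.2353] headx 177.55 tilt 0.03 tool cm [-9.93 44.93  0.05] F [ 0.63  0.49 -5.69] t 13.3
```

>>> {"api": "step_arm", "payload": {"steps": [[0,1,0,0,0,0,1],[0,2.5,0,0,0,0,1],[0,4,0,0,0,0,1],[0,5,0,0,0,0,1],[0,5,0,0,0,0,1],[0,5,0,0,0,0,1],[-0.5,5,0,0,0,0,1],[-1,5,0,0,0,0,1]]}}

```text
clock: 14.3
tool_pos: [0.4102, 0.0347, 0.2363]
eef_rot: [0.021, 1.0, -0.001, 0.001]
contact_force: [2.2, -0.1, -6.2]
opening: 0.15
finger_force: 45.0
```

>>> {"api": "step_arm", "payload": {"steps": [[-1.5,5,0,0,0,0,1],[-2,4,0,0,0,0,1],[-2,2.5,0,0,0,0,1],[-2,1,0,0,0,0,1],[-1,0,0,0,0,0,1],[-0.5,0,0,0,0,0,1],[0,0,0,0,0,0,1]]}}

```text
clock: 15.18
tool_pos: [0.5057, 0.153, 0.2361]
eef_rot: [0.022, 1.0, -0.001, 0.001]
contact_force: [-0.5, 0.0, -6.0]
opening: 0.154
finger_force: 45.0
```

```bash
python3 -c "
from h import *
to([.511,.1533,.175]);lev(177.55);print(r.get_state()['q'].round(2))"
```

```text
tcp [0.5057 0.153  0.2361] headx 177.53 tilt 0.12 tool cm [-0.52  0.06  6.11] F [-0.52  0.01 -6.01] t 15.175
levelling rotvec deg [-0.09  0.08 -0.02]
[ 0.22  0.79 -1.07  1.86  0.83  1.02  0.32]
```

>>> {"api": "step_arm", "payload": {"steps": [[-0.5,0,1.5,0,0,0,1],[0,0,2.5,0,0,0,1],[0,0,2,0,0,0,1],[0,0,1,0,0,0,1],[0,0,0.5,0,0,0,1],[0,0,0,0,0,0,1]]}}

```text
clock: 15.92
tool_pos: [0.5113, 0.1537, 0.1614]
eef_rot: [0.021, 1.0, -0.0, 0.001]
contact_force: [-0.5, -0.0, -5.3]
opening: 0.153
finger_force: 45.0
```

```bash
python3 -c "
from h import *
to([.511,.1533,.1533]);lev(177.55)
crop('side','k.png',240,120,400,240,5)
crop('top','l.png',215,120,315,220,6)"
```

```text
tcp [0.5113 0.1537 0.1614] headx 177.59 tilt 0.13 tool cm [ 0.03 -0.04  0.81] F [-0.48 -0.03 -5.28] t 15.925
levelling rotvec deg [-0.02  0.12  0.04]
```

View pics/k.png

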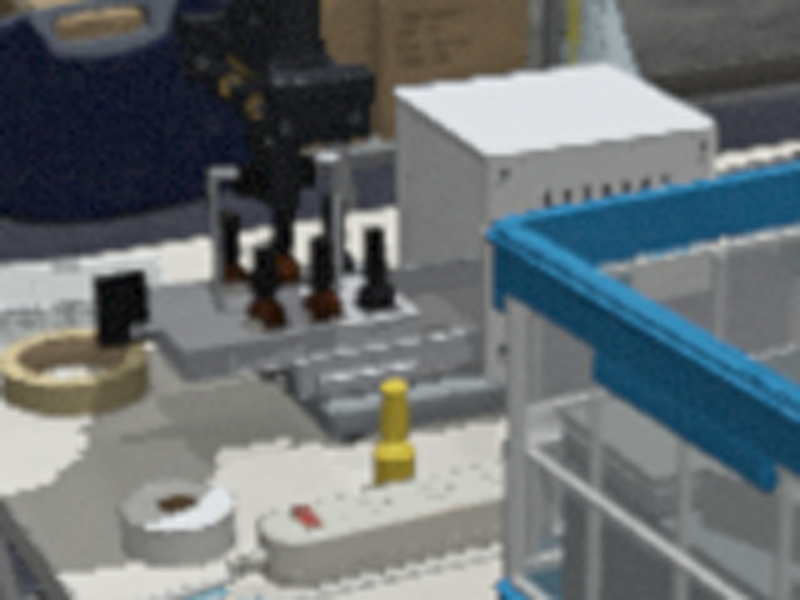

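The side crop shows the tray level between the guide walls, nose towards the hood, with all six bottles upright. That was my tenth and last picture, so from here I go by force and measured pose.

>>> {"api": "step_arm", "payload": {"steps": [[0,0,0.3,0,0,0,1],[0,0,0.3,0,0,0,1],[0,0,0,0,0,0,1]]}}

```text
clock: 16.4
tool_pos: [0.5111, 0.1535, 0.1551]
eef_rot: [0.021, 1.0, -0.0, 0.001]
contact_force: [0.1, 0.6, -5.8]
opening: 0.151
finger_force: 45.0
```

>>> {"api": "step_arm", "payload": {"steps": [[0,0,0.2,0,0,0,1],[0,0,0,0,0,0,1]]}}

```text
clock: 16.65
tool_pos: [0.5114, 0.1537, 0.1534]
eef_rot: [0.021, 1.0, -0.0, 0.001]
contact_force: [0.6, 0.3, -5.4]
opening: 0.15
finger_force: 45.0
```

>>> {"api": "step_arm", "payload": {"steps": [[-0.4,0,0,0,0,0,1],[-0.6,0,0,0,0,0,1],[-0.6,0,0,0,0,0,1],[-0.6,0,0,0,0,0,1],[-0.3,0,0,0,0,0,1],[0,0,0,0,0,0,1]]}}

```text
clock: 17.4
tool_pos: [0.5366, 0.1526, 0.1534]
eef_rot: [0.021, 1.0, -0.0, 0.001]
contact_force: [0.7, -0.5, -4.2]
opening: 0.154
finger_force: 45.0
```

>>> {"api": "step_arm", "payload": {"steps": [[-0.3,0,0,0,0,0,1],[-0.5,0,0,0,0,0,1],[-0.5,0,0,0,0,0,1],[-0.2,0,0,0,0,0,1],[0,0,0,0,0,0,1]]}}

```text
clock: 18.02
tool_pos: [0.5515, 0.1519, 0.1535]
eef_rot: [0.021, 1.0, -0.0, 0.001]
contact_force: [0.7, 0.6, -3.8]
opening: 0.15
finger_force: 45.0
```

```bash
python3 -c "
from h import *
to([.55,.1517,.1533]);lev(177.55)"
```

```text
tcp [0.5515 0.1519 0.1535] headx 177.57 tilt 0.15 tool cm [ 0.15 -0.03  0.01] F [ 0.7   0.59 -3.84] t 18.025
levelling rotvec deg [-0.03  0.14  0.02]
```

>>> {"api": "step_arm", "payload": {"steps": [[0,0,0.1,0,0,0,1],[0,0,0.1,0,0,0,1],[0,0,0,0,0,0,1]], "force": 20}}

```text
clock: 18.4
tool_pos: [0.5521, 0.1519, 0.1533]
eef_rot: [0.021, 1.0, -0.001, 0.003]
contact_force: [-0.8, -3.9, 8.1]
opening: 0.158
finger_force: 20.0
```

>>> {"api": "step_arm", "payload": {"steps": [[0,0,0,0,0,0,-0.3],[0,0,0,0,0,0,-0.3],[0,0,0,0,0,0,-0.3],[0,0,0,0,0,0,-0.3]]}}

```text
clock: 18.9
tool_pos: [0.5512, 0.1521, 0.1513]
eef_rot: [0.021, 1.0, -0.0, 0.001]
contact_force: [0.4, -0.0, -0.4]
opening: 0.585
finger_force: 0.0
```

>>> {"api": "step_arm", "payload": {"steps": [[0,0,-1.5,0,0,0,-0.3],[0,0,-2.5,0,0,0,-0.3],[0,0,-1.5,0,0,0,-0.3],[2,0,0,0,0,0,-0.3],[3.5,0,0,0,0,0,-0.3],[3.5,0,0,0,0,0,-0.3],[2,0,0,0,0,0,-0.3],[0,0,0,0,0,0,-0.3]]}}

```text
clock: 19.9
tool_pos: [0.4405, 0.1566, 0.2068]
eef_rot: [0.02, 1.0, -0.001, 0.001]
contact_force: [0.6, -0.6, 0.2]
opening: 0.651
finger_force: 0.0
```

```bash
python3 -c "
from h import *
c,s=.9991,.0427
to([.5515-.110*c,.1520+.110*s,.087]);lev(177.55)
sn=snap('top','m.png'); sd=snap('side','n.png')
print(proj('side',[.5515-.107*c,.152+.107*s,.083]),proj('side',[.5515,.152,.155]))
P=sd['pixels'].astype(int).sum(2)
for v in (174,178,182,186,190): print(v,[int(x) for x in P[v,250:290]])
"
```

```text
tcp [0.4405 0.1566 0.2068] headx 177.72 tilt 0.17 tool cm [-0.08  0.03 11.98] F [ 0.57 -0.6   0.15] t 19.9
levelling rotvec deg [-0.08  0.15  0.17]
(np.float64(275.9310802762205), np.float64(180.7932950161962)) (np.float64(306.19624291692423), np.float64(155.37051307616716))
174 [548, 515, 525, 525, 526, 539, 574, 579, 570, 580, 588, 583, 584, 585, 583, 584, 585, 583, 582, 584, 574, 536, 561, 602, 608, 607, 605, 548, 453, 419, 483, 583, 634, 648, 647, 645, 652, 647, 645, 647]
178 [586, 587, 583, 582, 588, 590, 589, 588, 579, 562, 588, 580, 557, 569, 582, 584, 575, 588, 597, 611, 502, 263, 74, 7, 20, 41, 46, 59, 46, 27, 99, 348, 542, 580, 576, 576, 573, 576, 575, 576]
182 [475, 435, 417, 387, 394, 449, 449, 425, 468, 466, 409, 398, 406, 412, 382, 334, 338, 417, 397, 342, 304, 183, 64, 34, 49, 47, 41, 62, 37, 44, 48, 245, 536, 601, 592, 584, 589, 589, 588, 591]
186 [409, 390, 365, 352, 341, 350, 358, 356, 358, 352, 375, 370, 399, 421, 454, 465, 478, 460, 450, 504, 524, 360, 106, 36, 39, 33, 29, 87, 265, 336, 436, 426, 361, 341, 409, 523, 578, 592, 588, 584]
190 [235, 244, 238, 240, 235, 242, 248, 243, 243, 236, 243, 241, 244, 235, 231, 290, 339, 348, 446, 567, 631, 640, 599, 583, 627, 648, 641, 645, 643, 643, 646, 646, 575, 441, 309, 249, 249, 273, 397, 482]
```

The tab's dark band is centred at side column 276, against a prediction of 275.9. The estimate holds, so I'll go down onto the tab.

>>> {"api": "step_arm", "payload": {"steps": [[0,0,2,0,0,0.2,-0.3],[0,0,3,0,0,0,-0.3],[0,0,3,0,0,0,-0.3],[0,0,2.5,0,0,0,-0.3],[0,0,1.5,0,0,0,-0.3],[0,0,0,0,0,0,-0.3],[0,0,0,0,0,0,-0.3]], "force": 15}}

```text
clock: 20.88
tool_pos: [0.4423, 0.1569, 0.0865]
eef_rot: [0.023, 1.0, 0.0, 0.002]
contact_force: [-0.2, 0.2, 0.6]
opening: 0.65
finger_force: 0.0
```

>>> {"api": "step_arm", "payload": {"steps": [[0,0,0,0,0,0,0.5],[0,0,0,0,0,0,1],[0,0,0,0,0,0,1],[0,0,0,0,0,0,1],[0,0,0,0,0,0,1],[0,0,0,0,0,0,1],[0,0,0,0,0,0,1]]}}

```text
clock: 21.75
tool_pos: [0.4415, 0.1567, 0.0863]
eef_rot: [0.023, 1.0, -0.0, 0.001]
contact_force: [0.2, -0.0, 3.3]
opening: 0.133
finger_force: 16.6
```

```bash
python3 -c "
from h import *
to([.5515-.110*.9991,.1520+.110*.0427,.087]);lev(177.55)"
```

```text
tcp [0.4415 0.1567 0.0863] headx 177.4 tilt 0.14 tool cm [-0.01  0.   -0.07] F [ 0.18 -0.02  3.29] t 21.75
levelling rotvec deg [-0.02  0.13 -0.15]
```

>>> {"api": "step_arm", "payload": {"steps": [[-0.3,0,0,0,0,0,1],[-0.5,0,0,0,0,0,1],[-0.6,0,0,0,0,0,1],[-0.6,0,0,0,0,0,1],[-0.4,0,0,0,0,0,1],[0,0,0,0,0,0,1]]}}

```text
clock: 22.5
tool_pos: [0.4622, 0.1563, 0.0867]
eef_rot: [0.022, 1.0, 0.0, -0.001]
contact_force: [-8.3, 0.6, 12.3]
opening: 0.132
finger_force: 17.5
```

```bash
python3 -c "
from h import *
to([.4655,.1557,.087]);lev(177.55)
print(r.get_state()['moment'].round(3))"
```

```text
tcp [0.4622 0.1563 0.0867] headx 177.52 tilt 0.16 tool cm [-0.34 -0.04 -0.03] F [-8.29  0.65 12.27] t 22.5
levelling rotvec deg [ 0.01 -0.16 -0.03]
[ 0.089  1.629 -0.022]
```

>>> {"api": "step_arm", "payload": {"steps": [[0,0,0,0,0,0,1]]}}

```text
clock: 22.62
tool_pos: [0.4622, 0.1562, 0.0867]
eef_rot: [0.022, 1.0, 0.0, -0.001]
contact_force: [-8.3, 0.7, 11.4]
opening: 0.135
finger_force: 17.5
```

```bash
python3 -c "
from h import *
to([.4655,.1557,.087])
sd=snap('side','o.png')['pixels'].astype(int); s0=cv2.cvtColor(cv2.imread('pics/n.png'),cv2.COLOR_BGR2RGB).astype(int)
# dark-pixel bands (caps, tab, handle) rows 140..200, before and after
for nm,P in(('before',s0),('after',sd)):
    D=(P.sum(2)<150)
    print(nm)
    for v in range(148,200,2): print(v,''.join('#' if x else '.' for x in D[v,262:345]))
"
```

```text
tcp [0.4622 0.1562 0.0867] headx 177.53 tilt 0.15 tool cm [-0.34 -0.04 -0.03] F [-8.34  0.65 11.39] t 22.625
before
148 ####################################...............................................
150 #################################..................................................
152 ################################................###................................
154 ##############################........###############..............................
156 ##########################............###############..............................
158 #######################.............############.####..............................
160 #################.....................##.............##............................
162 #########..................................#####......#............................
164 ..................................###........##........#...........................
166 ...................................##........##........#...........................
168 ...................................##.......###................####................
170 ............
[... 2897 characters left out ...]
 ................########...........................................................
186 ................######.............................................................
188 ...................................................................................
190 ...................................................................................
192 ...................................................................................
194 ...................................................................................
196 ...................................................................................
198 ...................................................................................
```

>>> {"api": "step_arm", "payload": {"steps": [[0,0,-0.1,0,0,0,1],[0,0,0,0,0,0,1]]}}

```text
clock: 22.92
tool_pos: [0.4629, 0.1561, 0.0873]
eef_rot: [0.022, 1.0, 0.0, -0.001]
contact_force: [-5.6, 0.2, 7.3]
opening: 0.133
finger_force: 16.1
```

>>> {"api": "step_arm", "payload": {"steps": [[0,0,-0.1,0,0,0,1],[0,0,0,0,0,0,1]]}}

```text
clock: 23.18
tool_pos: [0.465, 0.1553, 0.0878]
eef_rot: [0.023, 1.0, -0.0, 0.0]
contact_force: [-0.9, 1.3, -1.2]
opening: 0.134
finger_force: 15.0
```

>>> {"api": "step_arm", "payload": {"steps": [[-0.3,0,0,0,0,0,1],[-0.5,0,0,0,0,0,1],[-0.5,0,0,0,0,0,1],[-0.3,0,0,0,0,0,1],[0,0,0,0,0,0,1]]}}

```text
clock: 23.8
tool_pos: [0.4822, 0.1545, 0.0883]
eef_rot: [0.023, 1.0, -0.0, 0.002]
contact_force: [-0.0, 0.2, -2.3]
opening: 0.136
finger_force: 15.0
```

```bash
python3 -c "
from h import *
to([.4805,.1551,.088]);lev(177.55)"
```

```text
tcp [0.4822 0.1545 0.0883] headx 177.34 tilt 0.19 tool cm [0.18 0.05 0.03] F [-0.    0.19 -2.26] t 23.8
levelling rotvec deg [-0.04  0.19 -0.21]
```

>>> {"api": "step_arm", "payload": {"steps": [[-0.3,0.05,0,0,0,-0.2,1],[-0.5,0,0,0,0,0,1],[-0.6,0,0,0,0,0,1],[-0.4,0,0,0,0,0,1],[0,0,0,0,0,0,1]]}}

```text
clock: 24.42
tool_pos: [0.5004, 0.1545, 0.0884]
eef_rot: [0.021, 1.0, -0.0, 0.002]
contact_force: [-1.3, 1.5, -0.9]
opening: 0.134
finger_force: 15.0
```

```bash
python3 -c "
from h import *
to([.4985,.1543,.088]);lev(177.55)"
```

```text
tcp [0.5004 0.1545 0.0884] headx 177.55 tilt 0.2 tool cm [ 0.19 -0.03  0.04] F [-1.27  1.46 -0.95] t 24.425
levelling rotvec deg [-0.01  0.2   0.  ]
```

>>> {"api": "step_arm", "payload": {"steps": [[-0.4,0,0,0,0,0,1],[-0.6,0,0,0,0,0,1],[-0.6,0,0,0,0,0,1],[-0.6,0,0,0,0,0,1],[-0.3,0,0,0,0,0,1],[0,0,0,0,0,0,1]]}}

```text
clock: 25.18
tool_pos: [0.5249, 0.1535, 0.0885]
eef_rot: [0.021, 1.0, -0.0, 0.001]
contact_force: [-2.6, 0.1, 3.6]
opening: 0.13
finger_force: 15.0
```

```bash
python3 -c "
from h import *
to([.5254,.1534,.088]);lev(177.55)"
```

```text
tcp [0.5249 0.1535 0.0885] headx 177.57 tilt 0.16 tool cm [-0.05 -0.01  0.05] F [-2.6   0.14  3.57] t 25.175
levelling rotvec deg [-0.01  0.16  0.02]
```

>>> {"api": "step_arm", "payload": {"steps": [[0,0,-0.1,0,0,0,1],[0,0,-0.1,0,0,0,1],[0,0,0,0,0,0,1]]}}

```text
clock: 25.55
tool_pos: [0.5256, 0.1535, 0.0906]
eef_rot: [0.021, 1.0, -0.0, 0.002]
contact_force: [0.7, 0.6, 1.7]
opening: 0.137
finger_force: 15.0
```

>>> {"api": "step_arm", "payload": {"steps": [[-0.4,0,0,0,0,0,1],[-0.5,0,0,0,0,0,1],[-0.4,0,0,0,0,0,1],[0,0,0,0,0,0,1]]}}

```text
clock: 26.05
tool_pos: [0.5377, 0.1524, 0.0899]
eef_rot: [0.021, 1.0, -0.001, 0.001]
contact_force: [-1.8, -0.6, -1.8]
opening: 0.132
finger_force: 15.0
```

```bash
python3 -c "
from h import *
to([.538,.1529,.088]);lev(177.55)"
```

```text
tcp [0.5377 0.1524 0.0899] headx 177.56 tilt 0.14 tool cm [-0.03  0.05  0.19] F [-1.83 -0.58 -1.77] t 26.05
levelling rotvec deg [-0.07  0.12  0.01]
```

>>> {"api": "step_arm", "payload": {"steps": [[-0.3,0,0,0,0,0,1],[-0.3,0,0,0,0,0,1],[-0.3,0,0,0,0,0,1],[0,0,0,0,0,0,1]]}}

```text
clock: 26.55
tool_pos: [0.547, 0.1522, 0.0903]
eef_rot: [0.021, 1.0, -0.0, 0.001]
contact_force: [-0.1, -0.2, -2.3]
opening: 0.133
finger_force: 15.0
```

>>> {"api": "step_arm", "payload": {"steps": [[-0.2,0,0,0,0,0,1],[-0.2,0,0,0,0,0,1],[0,0,0,0,0,0,1]]}}

```text
clock: 26.92
tool_pos: [0.5507, 0.1522, 0.0904]
eef_rot: [0.021, 1.0, -0.0, 0.001]
contact_force: [-0.6, 1.0, -2.6]
opening: 0.136
finger_force: 15.0
```

>>> {"api": "step_arm", "payload": {"steps": [[-0.2,0,0.1,0,0,0,1],[-0.1,0,0,0,0,0,1],[0,0,0,0,0,0,1]]}}

```text
clock: 27.3
tool_pos: [0.5535, 0.1523, 0.0895]
eef_rot: [0.021, 1.0, -0.0, 0.001]
contact_force: [-2.3, 0.4, -0.8]
opening: 0.135
finger_force: 15.0
```

>>> {"api": "step_arm", "payload": {"steps": [[-0.2,0,0,0,0,0,1],[0,0,0,0,0,0,1]]}}

```text
clock: 27.55
tool_pos: [0.5557, 0.1521, 0.0895]
eef_rot: [0.021, 1.0, -0.0, 0.001]
contact_force: [-1.9, -0.4, -0.6]
opening: 0.135
finger_force: 15.0
```

>>> {"api": "step_arm", "payload": {"steps": [[-0.2,0,0,0,0,0,1],[0,0,0,0,0,0,1]]}}

```text
clock: 27.8
tool_pos: [0.5576, 0.152, 0.0894]
eef_rot: [0.021, 1.0, -0.0, 0.001]
contact_force: [-2.4, -0.6, -1.4]
opening: 0.137
finger_force: 15.0
```

>>> {"api": "step_arm", "payload": {"steps": [[-0.2,0,0,0,0,0,1],[0,0,0,0,0,0,1]]}}

```text
clock: 28.05
tool_pos: [0.5592, 0.152, 0.0894]
eef_rot: [0.021, 1.0, -0.0, 0.001]
contact_force: [-3.1, 0.1, -1.2]
opening: 0.134
finger_force: 15.0
```

>>> {"api": "step_arm", "payload": {"steps": [[-0.2,0,0,0,0,0,1],[0,0,0,0,0,0,1]]}}

```text
clock: 28.3
tool_pos: [0.5609, 0.152, 0.0893]
eef_rot: [0.021, 1.0, -0.0, 0.001]
contact_force: [-6.0, 1.3, -0.4]
opening: 0.132
finger_force: 15.0
```

>>> {"api": "step_arm", "payload": {"steps": [[-0.2,0,0,0,0,0,1],[0,0,0,0,0,0,1]]}}

```text
clock: 28.55
tool_pos: [0.5626, 0.152, 0.0893]
eef_rot: [0.021, 1.0, -0.0, 0.0]
contact_force: [-5.2, 1.6, -0.4]
opening: 0.133
finger_force: 15.0
```

>>> {"api": "step_arm", "payload": {"steps": [[-0.1,0,0,0,0,0,1],[0,0,0.15,0,0,0,1],[0,0,0,0,0,0,1]]}}

```text
clock: 28.92
tool_pos: [0.563, 0.152, 0.0876]
eef_rot: [0.021, 1.0, -0.0, -0.0]
contact_force: [-6.5, 1.9, -0.5]
opening: 0.137
finger_force: 15.0
```

>>> {"api": "step_arm", "payload": {"steps": [[0,0,0.15,0,0,0,1],[0,0,0,0,0,0,1]]}}

```text
clock: 29.18
tool_pos: [0.5628, 0.1521, 0.0861]
eef_rot: [0.021, 1.0, -0.0, -0.0]
contact_force: [-6.7, 1.1, -1.1]
opening: 0.132
finger_force: 15.0
```

>>> {"api": "step_arm", "payload": {"steps": [[0,0,0.15,0,0,0,1],[0,0,0.15,0,0,0,1],[0,0,0,0,0,0,1]]}}

```text
clock: 29.55
tool_pos: [0.5625, 0.1521, 0.083]
eef_rot: [0.021, 1.0, -0.0, -0.001]
contact_force: [-6.6, 1.8, -0.4]
opening: 0.134
finger_force: 15.0
```

>>> {"api": "step_arm", "payload": {"steps": [[0,0,0.15,0,0,0,1],[0,0,0,0,0,0,1]]}}

```text
clock: 29.8
tool_pos: [0.5626, 0.1521, 0.0815]
eef_rot: [0.021, 1.0, -0.0, -0.001]
contact_force: [-7.4, 0.7, -0.2]
opening: 0.135
finger_force: 15.0
```

Tail is dropping behind the edge: z is down about 6 mm with no upward force. I'll lower the rest of the way to the deck.

>>> {"api": "step_arm", "payload": {"steps": [[0,0,0.15,0,0,0,1],[0,0,0,0,0,0,1]]}}

```text
clock: 30.05
tool_pos: [0.5626, 0.1522, 0.0806]
eef_rot: [0.021, 1.0, -0.0, -0.0]
contact_force: [-8.2, 0.8, 3.3]
opening: 0.139
finger_force: 15.6
```

>>> {"api": "step_arm", "payload": {"steps": [[0,0,0.1,0,0,0,1],[0,0,0,0,0,0,1]]}}

```text
clock: 30.3
tool_pos: [0.5626, 0.1522, 0.0805]
eef_rot: [0.021, 1.0, -0.001, -0.0]
contact_force: [-9.7, -1.4, 9.5]
opening: 0.137
finger_force: 15.8
```

Contact at z 0.0806, about 7 mm below sill level, so the tail is on the deck. I'll ease the pressure, open part-way and check.

>>> {"api": "step_arm", "payload": {"steps": [[0,0,-0.1,0,0,0,1],[0.2,0,0,0,0,0,1],[0,0,0,0,0,0,1]]}}

```text
clock: 30.68
tool_pos: [0.5625, 0.1521, 0.0805]
eef_rot: [0.021, 1.0, -0.0, 0.001]
contact_force: [-3.1, 1.0, -1.2]
opening: 0.133
finger_force: 15.0
```

>>> {"api": "step_arm", "payload": {"steps": [[0,0,0,0,0,0,0.2],[0,0,0,0,0,0,0.2],[0,0,0,0,0,0,0.2],[0,0,0,0,0,0,0.2],[0,0,-1,0,0,0,0.2],[0,0,-2,0,0,0,0.2],[0,0,-2,0,0,0,0.2],[0,0,-2,0,0,0,0.2]]}}

```text
clock: 31.68
tool_pos: [0.5625, 0.152, 0.1525]
eef_rot: [0.021, 1.0, -0.0, 0.002]
contact_force: [-0.3, 0.8, -0.1]
opening: 0.396
finger_force: 0.0
```

>>> {"api": "step_arm", "payload": {"steps": [[0,0,-3,0,0,0,0.2],[0,0,-3,0,0,0,0.2],[5,0,-3,0,0,0,0.2],[5,0,0,0,0,0,0.2],[5,0,0,0,0,0,0.2],[0,0,0,0,0,0,0.2]]}}

```text
clock: 32.42
tool_pos: [0.409, 0.1577, 0.2413]
eef_rot: [0.018, 1.0, -0.002, 0.001]
contact_force: [1.1, 0.7, 0.3]
opening: 0.396
finger_force: 0.0
```

```bash
python3 -c "
from h import *
to([.5,.1,.2])
sd=snap('side','p.png')['pixels'].astype(int)
D=(sd.sum(2)<150)
for v in range(130,192,2): print(v,''.join('#' if x else '.' for x in D[v,270:370]))
c,s=.9991,.0427
# predicted seated: platform at +8 => origin
o=np.array([.6544+.008*c,.1469-.008*s])
for off in (-.002,.005,.012):
    h=o+off*np.array([c,-s]); t=h-.107*np.array([c,-s])
    for z in(.067-.018+.0,.099): print(off,'tab z',z,np.round(proj('side',[*t,z]),1))
"
```

```text
tcp [0.409  0.1577 0.2413] headx 177.92 tilt 0.24 tool cm [-9.3  -5.42  4.17] F [1.12 0.72 0.27] t 32.425
130 ##############################......................................................................
132 ###############################.....................................................................
134 ###############################.....................................................................
136 ###############################.....................................................................
138 ###############################.....................................................................
140 ###############################.....................................................................
142 ###############################.....................................................................
144 ##############################......................................................................
146 #############################.......................................................................
148 ############################.................
[... 1754 characters left out ...]
.......................#####..........................................................
184 .....................................######..................................................#......
186 ................................................................................................#...
188 ....................................................................................................
190 .......................#............................................................................
-0.002 tab z 0.049 [307.5 185.5]
-0.002 tab z 0.099 [307.2 171.5]
0.005 tab z 0.049 [309.5 185.2]
0.005 tab z 0.099 [309.2 171.2]
0.012 tab z 0.049 [311.4 184.9]
0.012 tab z 0.099 [311.1 170.9]
```

```bash
python3 -c "
from h import *
def rows(fn,u0,u1,v0,v1):
    P=cv2.imread('pics/'+fn).astype(int).sum(2)[v0:v1,u0:u1]; c=np.clip((450-P)/400.,0,1)
    k=c.sum(1); kk=c.sum(0); vs=np.arange(v0,v1); us=np.arange(u0,u1)
    m=np.where(c.max(1)>.6)[0]; print(fn,'dark centroid',(us*kk).sum()/kk.sum(),(vs*k).sum()/k.sum(),'rows',vs[m[0]],vs[m[-1]])
rows('n.png',268,284,172,190); rows('p.png',303,318,168,187)
print('pred sill',[np.round(proj('side',[.4446,.1566,z]),1) for z in (.056,.081,.106)])
# two hypotheses at the final place: TCP .5625 minus ~3mm
for b in (.040,.047): print(b,[np.round(proj('side',[.5655-.002,.152,b+z]),1) for z in (.009,.034,.059)])
"
```

```text
n.png dark centroid 275.74431425240573 181.52111284554127 rows 175 188
p.png dark centroid 309.9700343761486 178.37439733638902 rows 172 185
pred sill [array([276.3, 188.5]), array([276. , 181.4]), array([275.6, 174.1])]
0.04 [array([310.1, 184.9]), array([310., 178.]), array([309.9, 170.9])]
0.047 [array([310.1, 183. ]), array([310., 176.]), array([309.8, 169. ])]
```

The tab's measured centre is (310.0, 178.4). On the deck it should be at (310, 178.0), still on the sill at (310, 176.0). It is seated and the arm is clear, so I'll hand in.

```bash
python3 -c "
from plant import r
print(r.finish_job())"
```

```text
the job is handed in; nothing more can be done
None
```

I handed the job in at about 32 s: the tray is on the shaker deck with its tail behind the sill edge, going by pose, contact and a side-camera check. No push along the slide read over 10 N at the wrist. The bottles were last seen upright just before the tray went onto the sill. The hand-in gave no verdict.

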